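# Start a manual feed on the tablet packer's control strip

### The arm

A 6-joint arm with a two-finger parallel gripper is mounted at the origin on a cart in front of the work surface, level with it; the furniture and walls round the work are solid. World frame = base frame: x ahead of the robot, y to its left, z up, the work surface at z = 0. Lengths are in mm, angles in rad, forces in N, time in s.
With the tool pointing down it reaches from about 350 to 875 mm from the base axis. Payload 4.2 kg.
Tool frame: the origin (TCP) lies midway between the tips of the shut fingers; the grasp point (between the pads) lies 19 mm behind it; z points along the fingers, y is the line along which they close (so a half turn about z gives the same grasp; the last joint's range is limited). The gripper opens to 85 mm and grips with 20 to 120 N. Pads are 22 mm wide; open, the fingers measure 114 mm over their backs; the gripper's body (76 mm by 85 mm) begins 54 mm behind the grasp point. The pads swing forward as they close: fully open they stand 13 mm farther back than shut.
Start: joints at [-0.873, 0.385, 0.008, 0, -1.194, -0.259], TCP at [265.545, -565.76, 201.312] pointing down, gripper open.
Joint ranges: [-3.14, 3.14], [-1.21, 2.06], [-1.07, 1.41], [-3.16, 2.05], [-2.99, -0.16], [-3.1, 3.1]. Speed limits (rad/s): [2.79, 2.79, 3.14, 3.14, 3.14, 3.14].

### API

Orientations are given as a unit quaternion [x, y, z, w].
In Python, from bench import * gives the robot as it stands.
- The arm moves only by the tool drive_tool, never from a script. Its argument "plan" is a list that holds one entry, the list of rows, each a list of 5 numbers: the closure, from -1 (fully open) to 1 (shut), then the shift along the world's x, y, z in mm, then the turn about the world's z in degrees. A call has 1 to 20 rows; each row shifts and turns the commanded pose from where the row before left it; what a row does not reach is not made up. A row lasts 1/12 s, in which the tool goes at most 41.7 mm and 7.16 degrees, less where a joint would pass 70% of its speed; a pose out of reach is approached as far as the arm can. A call is refused whole if a number of a shift passes 41.7 or a number of a turn 7.16, either way. A call with a gripper value outside its range is refused whole. The fingers move at their own pace and stop on an object; the grip force is fixed at half the most. Time passes only in rows, so rows that do not move let the fingers close. It gives the time, the measured TCP pose, the force, the opening and the grip force at its end, in the units of the state.
- read_state(): the state, without advancing time (a new reading comes with each control period).
- get_image(name): name is "scene" or "side" or "wrist"; returns (picture, depth): 420x560x3 uint8, red, green, blue; 420x560 float32, mm along the optical axis (not along the pixel's ray), 0 where there is no reading.
- camera_model(name): a dict with "fx", "fy", "cx", "cy" (pixels), "R" (3x3) and "t" (3): a world point X has camera coordinates R X + t; the wrist camera has in their place "mount" (4x4, takes a point from camera to tool coordinates, whose origin is the TCP and whose axes are the flange's). Camera axes: x right, y down, z forward; pixel columns grow to the right and rows downward; lengths in mm; the calibration is good to about 2 mm. The wrist camera is an equidistant fisheye: a pixel r from the principal point sees the ray r / f radians off the axis. A picture is of the moment at which its call begins: read the wrist's pose just before it. camera_model takes no time and is no camera call.
- job_done(): hands the job in; it is judged then, once.
The state is a dict: "clock": time; "joints": joint angles; "joint_vel": joint speeds; "joint_efforts": joint torques, N m; "position": TCP position; "ee_rot": TCP orientation; "contact_force": force on the tool from outside, world axes, zero at the start; "wrist_torque": the same for the moment, N m; "gripper_width": finger opening in mm; "grasp_force": force on a finger pad.
Only numpy, scipy, OpenCV 4.12 (cv2) and the standard library are available. Lean on these libraries where they do the work, as an engineer would, in place of code of your own. Each camera call takes 0.05 s, during which the arm holds its last target. There are 200 camera calls.

### The job

Feed the tablet packer by hand from its control strip: first switch it on by pushing down the raised near end of the rocker, then push in the round key until it stays fully down (manual mode), and only then press the long bar key (feed) fully down with the fingertips and keep it pressed: the program finishes while still holding the bar key down. Never press the square key, work the keys in no other order, and leave the cup, the bottle and the other loose things standing where they are; nothing is to be gripped or lifted.

Things in the scene. Friction and masses are not known exactly. Their poses are not given: they have to be found in the camera images.
- control_strip: white control strip fixed on the worktop, 118 (x) x 324 (y) mm, deck 20 mm high, a ledge with display behind 46 mm; origin: centre of its underside; -x is its near side. Along y, at x = -24 mm, five bays 62 mm apart: the cup in the middle one, grey key units (58 x 56 mm, tops 34 mm above the worktop, square to the strip) with the four black keys in the others, in any order
- rocker_end (a point): point on top of the rocker near its raised (-x) end, 19 mm from the pivot, about 46 mm above the worktop when off, 7 mm lower when on; moves with the rocker, a flat black plate 50 (x) x 26 (y) x 6 mm that tilts 10 degrees either way about the strip's y axis
- rocker_key (a joint): tilt of the rocker in rad: 0 = off (near end raised), 0.36 = on (near end fully down). It stays where it is left; pressing at rocker_end takes about 1.5 to 4 N
- round_top (a point): centre of the top face of the round key, a black disc 28 mm across, 45 mm above the worktop when up, 11 mm proud of its unit; pushed straight down
- round_key (a joint): round key, m: its joint reads 0 with the key up and grows to 0.006 m with the key fully down. Takes about 2.5 N and stays down when released
- bar_top (a point): centre of the top face of the long bar key, black, 18 (x) x 50 (y) mm, 45 mm above the worktop when up; pushed straight down
- bar_key (a joint): bar key, m: its joint reads 0 with the key up and grows to 0.006 m with the key fully down. Springs back when released; 1.5 N to start, 4.5 N fully down
- square_top (a point): centre of the top face of the square key, black, 26 x 26 mm, 45 mm above the worktop; not to be pressed
- square_key (a joint): square key, m: its joint reads 0 with the key up and grows to 0.006 m with the key fully down; springs back
- measure_cup: clear empty measuring cup, 50 mm across, 46 mm tall, loose on the mat in the strip's middle bay; origin at the centre of its underside
- bottle_small: small white bottle, 34 mm across, 60 mm tall, standing loose beside the strip's left (+y) end; origin at the centre of its underside
- name_stamp: small red hand stamp, 20 mm across, 62 mm tall, standing loose beside the strip's right (-y) end; origin at the centre of its underside
- ink_pad: closed dark blue ink pad, 52 x 68 x 17 mm, loose; origin at the centre of its underside
- eraser: eraser in a blue sleeve, 18 x 43 x 12 mm, loose; origin at the centre of its underside
- sticky_pad: yellow block of sticky notes, 50 x 51 x 13 mm, loose; origin at the centre of its underside

How it is judged (in metres and radians):
On the way, in this order (a step that is already met when the one before it is completed fails the run):
1. the rocker is on (0.28 rad or more) (value of joint rocker_key above 0.28 rad), for 0.2 s.
2. the round key is latched down (4.5 mm or more) with the rocker on (value of joint rocker_key above 0.28 rad and value of joint round_key above 0.0045 m), for 0.2 s.
3. the bar key is held down (4.5 mm or more) by the fingers, rocker on and round key down (all of step 2 and value of joint bar_key above 0.0045 m and contact force between the fingers and bar_key above 1 N), for 0.3 s.
At the end, for the whole second after the job is handed in: The rocker is on (over 0.28 rad), the round key is down (over 4.5 mm), and the fingers still press the bar key (over 1 N) down by more than 4.5 mm of its 6 mm; the square key is up and no loose thing is more than 25 mm from where it stood (all of step 3 and value of joint square_key below 0.002 m and distance of each of measure_cup, bottle_small, name_stamp, ink_pad, eraser, sticky_pad from where it was at the start of the episode below 0.025 m); the arm keeps its last pose, push and grip.
It fails at once if the round key is pushed in (over 3 mm) while the rocker is off (under 0.2 rad) (value of joint round_key above 0.003 m and value of joint rocker_key below 0.2 rad).
It fails at once if the bar key is pressed (over 3 mm) before the round key is down (4 mm) (value of joint bar_key above 0.003 m and value of joint round_key below 0.004 m).
It fails at once if the square key is pressed (over 3 mm) (value of joint square_key above 0.003 m).
It fails at once if a loose thing is lifted, carried or pushed more than 25 mm (distance of any of measure_cup, bottle_small, name_stamp, ink_pad, eraser, sticky_pad from where it was at the start of the episode above 0.025 m).
It fails at once if the cup, the bottle or the stamp is tipped (over 0.5 rad) (angle between any of measure_cup, bottle_small, name_stamp's own z axis and vertical above 0.5 rad).
It also fails if it takes over 42 s, if anything falls off the work surface, if the arm or the gripper's body presses on something with over 40 N, if the wrist force passes 120 N, or if a joint passes its speed limit or range.

## Working session

There is one attempt and no reset: what is moved stays moved. The work goes in short steps, Python scripts to look and compute and a tool call to move; the robot and the scene stay as the last step left them, time stands still between calls to the robot, and variables do not carry over. Pictures are saved under pics/ and viewed, at most 10 in all, crops included, and the job is handed in when it is done.

Besides the shell and the picture viewer there is one more tool, called after "Request:" by a JSON object that holds its "api" and its "payload", one argument or row to a line. drive_tool: Moves the arm, as the interface text tells. Its arguments: {"type":"object","properties":{"plan":{"type":"array"}},"required":["plan"]}

```bash
mkdir -p pics; python3 - <<'E'
from bench import *
import cv2,numpy as np
s=read_state();print(s['clock'],s['position'],s['ee_rot'],s['gripper_width'])
for n in ("scene","side"):
    p,d=get_image(n);cv2.imwrite(f"pics/{n}0.png",p[:,:,::-1]);np.savez(f"{n}0.npz",p=p,d=d);m=camera_model(n);print(n,m)
E
```

```text
0.0 [ 265.23275401 -565.17226832  200.19615867] [-2.17533328e-01  9.76052218e-01  1.10353654e-03 -3.18362568e-04] 85.2457792687597
scene {'fx': 510.11460808654795, 'fy': 510.11460808654795, 'cx': 276.452278333774, 'cy': 210.50987153697972, 'R': array([[-0.85414804, -0.51999864,  0.00570482],
       [-0.33855253,  0.54771135, -0.76511075],
       [ 0.39473195, -0.65544923, -0.64387343]]), 't': array([ 349.76222545,  262.22981329, 1083.03304094])}
side {'fx': 517.2253332053656, 'fy': 517.2253332053656, 'cx': 283.77233208709805, 'cy': 223.9555264316434, 'R': array([[ 0.45589663, -0.8900112 ,  0.00619138],
       [-0.36884387, -0.19525721, -0.90875124],
       [ 0.81000769,  0.41201298, -0.41729228]]), 't': array([-283.71582779,  199.64037613,  738.04237016])}
```

View pics/scene0.png

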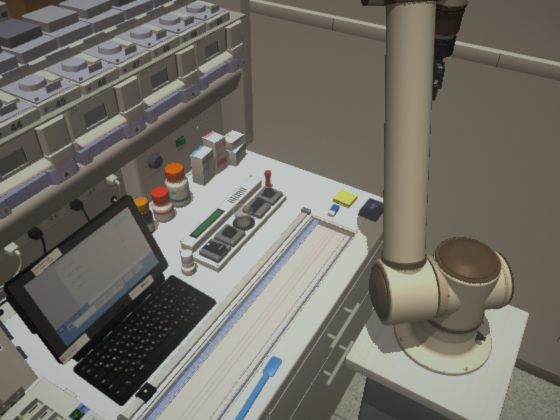

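View pics/side0.png

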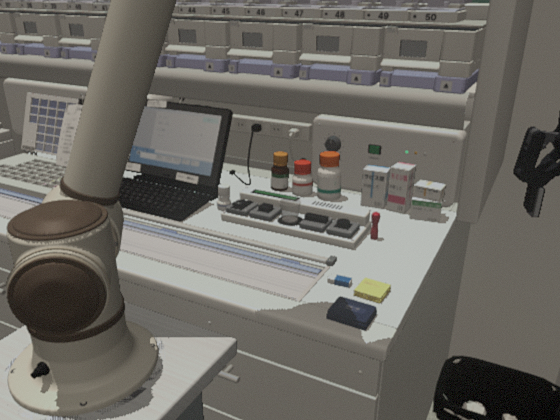

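The scene view shows the strip around (235,228) with the bottle at (187,262) and stamp at (268,178). The side view shows it around (295,218). I'll enlarge both.

```bash
python3 - <<'E'
import cv2,numpy as np
a=np.load('scene0.npz')['p'][165:285,170:300,::-1];b=np.load('side0.npz')['p'][175:255,210:390,::-1]
cv2.imwrite('pics/c1.png',cv2.resize(a,None,fx=5,fy=5,interpolation=cv2.INTER_CUBIC))
cv2.imwrite('pics/c2.png',cv2.resize(b,None,fx=4.4,fy=4.4,interpolation=cv2.INTER_CUBIC))
E
```

```text
(no output)
```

View pics/c1.png

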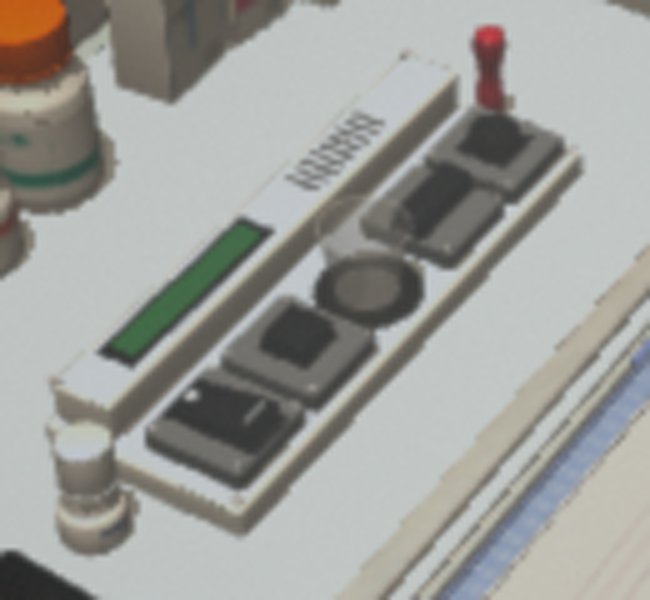

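View pics/c2.png

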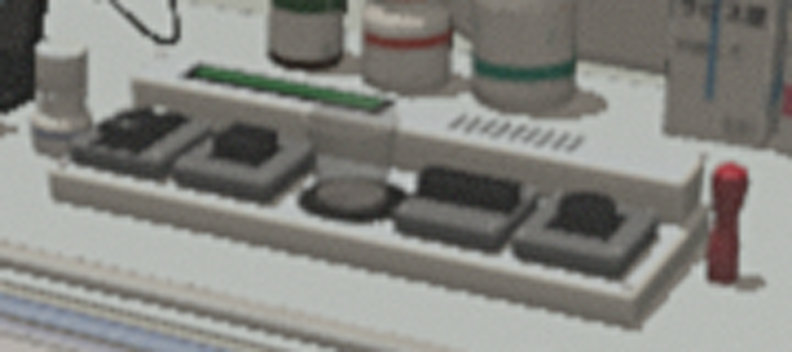

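The crops show the keys from +y to −y as rocker, square, cup, bar, round. The strip's corners are clear, and I'll use them for its pose.

```bash
cat > h.py <<'E'
from bench import *
import cv2,numpy as np
from scipy.optimize import least_squares
def cast(m,uv,z):
    r=m['R'].T@np.array([(uv[0]-m['cx'])/m['fx'],(uv[1]-m['cy'])/m['fy'],1]);c=-m['R'].T@m['t']
    return c+r*(z-c[2])/r[2]
def proj(m,X):
    c=np.asarray(X)@m['R'].T+m['t'];return np.c_[c[:,0]/c[:,2]*m['fx']+m['cx'],c[:,1]/c[:,2]*m['fy']+m['cy']]
def loc(p,L):
    L=np.asarray(L,float);c,s=np.cos(p[2]),np.sin(p[2]);return np.c_[p[0]+c*L[:,0]-s*L[:,1],p[1]+s*L[:,0]+c*L[:,1],L[:,2]]
E
python3 - <<'E'
from h import *
M={n:camera_model(n) for n in('scene','side')}
C={'scene':(170,165,5.),'side':(210,175,4.4)}
pts=[('scene',240,513,(-59,162,20)),('scene',582,152,(-59,-162,20)),('scene',52,380,(59,162,46)),('scene',405,53,(59,-162,46)),
('side',52,172,(-59,162,20)),('side',635,298,(-59,-162,20)),('side',703,157,(59,-162,46))]
W=[]
for n,u,v,L in pts:
    o=C[n];w=cast(M[n],((u+.5)/o[2]-.5+o[0],(v+.5)/o[2]-.5+o[1]),L[2]);W.append(w);print(n,L,w.round(1))
W=np.array(W);L=[p[3] for p in pts]
for sel in (range(4),range(4,7),range(7)):
    sel=list(sel)
    f=least_squares(lambda p:(loc(p,np.array(L)[sel])-W[sel])[:,:2].ravel(),[600,0,0]);print(f.x.round(3),f.fun.round(1))
p=f.x;np.save('p.npy',p)
K=[(-24-19,124,46),(-24,62,45),(-24,-62,45),(-24,-124,45)];print(loc(p,K).round(1))
ims=[]
for n in M:
    o=C[n];im=np.load(n+'0.npz')['p'][:,:,::-1];im=im[o[1]:o[1]+(120 if n=='scene' else 80),o[0]:o[0]+(130 if n=='scene' else 180)]
    k=4;im=cv2.resize(im,None,fx=k,fy=k,interpolation=cv2.INTER_CUBIC)
    def d(Ls,c):
        q=((proj(M[n],loc(p,Ls))-o[:2]+.5)*k-.5).round().astype(int);cv2.polylines(im,[q.reshape(-1,1,2)],True,c,1)
    for kx,ky,a,b,z in((-24,62,13,13,45),(-24,-62,9,25,45),(-24,-124,14,14,45)):d([(kx+i*a,ky+j*b,z)for i,j in((-1,-1),(-1,1),(1,1),(1,-1))],(0,255,0))
    d([(-24+x,124+y,44-x*.176)for x,y in((-25,-13),(-25,13),(25,13),(25,-13))],(0,255,255))
    d([(-59,-162,20),(-59,162,20),(59,162,20),(59,-162,20)],(0,0,255))
    d([(-43,124,46),(-43,124,47)],(255,0,255))
    ims.append(im)
h=sum(i.shape[0] for i in ims);w=max(i.shape[1] for i in ims);o=np.zeros((h,w,3),np.uint8);y=0
for i in ims:o[y:y+i.shape[0],:i.shape[1]]=i;y+=i.shape[0]
cv2.imwrite('pics/ov.png',cv2.resize(o,None,fx=600/h,fy=600/h) if h>600 else o);print(o.shape)
s=read_state();print(s['clock'])
E
```

```text
scene (-59, 162, 20) [507.1 106.2  20. ]
scene (-59, -162, 20) [ 509.2 -214.4   20. ]
scene (59, 162, 46) [620.5 101.7  46. ]
scene (59, -162, 46) [ 623.5 -210.8   46. ]
side (-59, 162, 20) [503.1  98.6  20. ]
side (-59, -162, 20) [ 506.8 -219.1   20. ]
side (59, -162, 46) [ 621.1 -211.4   46. ]
[ 5.65085e+02 -5.43310e+01  7.00000e-03] [-2.1  1.  -2.1 -2.3  2.5  6.3  1.7 -5.1]
[ 5.62434e+02 -5.63130e+01  1.60000e-02] [-2.3  6.1 -0.7 -0.2  3.  -6. ]
[ 5.64102e+02 -5.52340e+01  1.00000e-02] [-3.6 -0.1 -2.6 -3.4  1.   5.6  1.2 -5.8  0.4  7.6 -0.1  1.3  3.6 -5.3]
[[ 519.9   68.3   46. ]
 [ 539.5    6.5   45. ]
 [ 540.7 -117.5   45. ]
 [ 541.3 -179.5   45. ]]
(800, 720, 3)
0.1
```

View pics/ov.png

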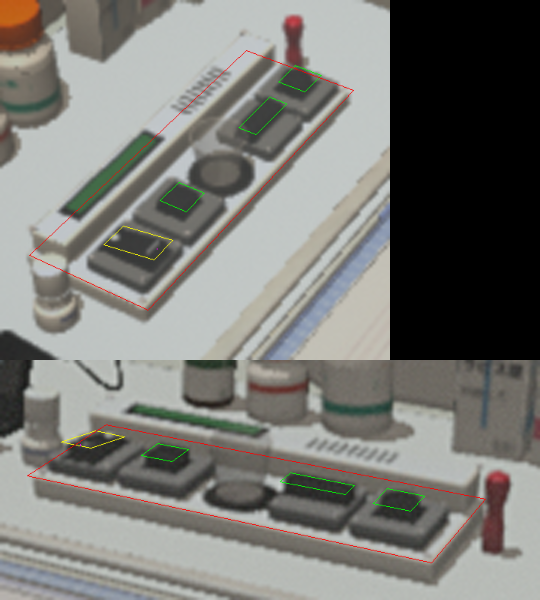

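The pose is good to about 5 mm. I'll move over the strip with the fingers shut and refine it with the wrist camera.

Request:
{"api": "drive_tool", "payload": {
  "plan": [
    [[1,12,28,0,-1.2],[1,12,28,0,-1.2],[1,12,28,0,-1.2],[1,12,28,0,-1.2],[1,12,28,0,-1.2],[1,12,28,0,-1.2],[1,12,28,0,-1.2],[1,12,28,0,-1.2],[1,12,28,0,-1.2],[1,12,28,0,-1.2],[1,12,28,0,-1.2],[1,12,28,0,-1.2],[1,12,28,0,-1.2],[1,12,28,0,-1.2],[1,12,28,0,-1.2],[1,12,28,0,-1.2],[1,12,28,0,-1.2],[1,12,28,0,-1.2],[1,0,0,0,-1.2],[1,0,0,0,-1.2]]
  ]
}}

```text
clock: 1.77
position: [481.6, -60.5, 200.8]
ee_rot: [-0.011, 1.0, -0.0, -0.001]
contact_force: [-1.2, -0.8, 0.5]
gripper_width: 0.0
grasp_force: 0.0
```

```bash
python3 - <<'E'
from h import *
s=read_state();p,d=get_image('wrist');m=camera_model('wrist');print(m)
cv2.imwrite('pics/w1.png',p[:,:,::-1]);np.savez('w1.npz',p=p,d=d,pos=s['position'],q=s['ee_rot'])
print(s['clock'],s['position'],s['ee_rot'],s['contact_force'],s['gripper_width'],s['joints'])
E
```

```text
{'fx': 325.19226210127806, 'fy': 325.19226210127806, 'cx': 280.1597973069864, 'cy': 208.46970489336474, 'mount': array([[ 1.09732439e-03, -9.48110176e-01, -3.17940072e-01,
         8.14639024e+01],
       [ 9.99998894e-01,  7.21173357e-04,  1.30078407e-03,
         3.90344606e-02],
       [-1.00399670e-03, -3.17941148e-01,  9.48109919e-01,
        -1.71531447e+02],
       [ 0.00000000e+00,  0.00000000e+00,  0.00000000e+00,
         1.00000000e+00]])}
1.7667 [481.59920611 -60.52641718 200.77738577] [-1.06059632e-02  9.99943549e-01 -1.57297074e-05 -6.41270330e-04] [-1.22468535 -0.77718687  0.51614555] 0.04857436766141058 [ 2.10296478e-01  1.46856683e-01 -3.22821901e-01 -2.50567867e-04
 -1.10238105e+00 -1.75976721e+00]
```

View pics/w1.png

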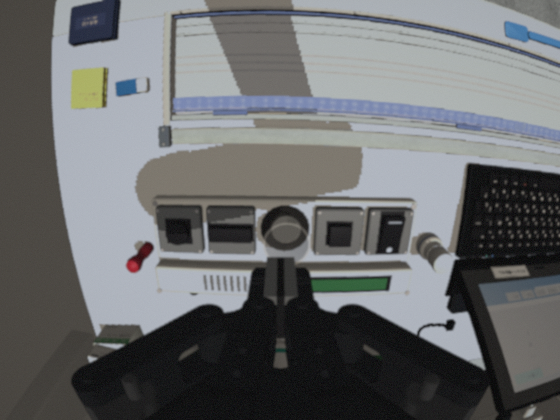

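The wrist view shows the strip from (155,200) to (413,290). Keys from left to right are at (178,230), (231,233), (339,235) and (390,232), with the cup at (285,228). I'll measure them and zoom in to tell round from square.

```bash
cat >> h.py <<'E'
from scipy.spatial.transform import Rotation as Ro
def wcast(f,uv,z,m):
    d=(np.array(uv)-[m['cx'],m['cy']])/m['fx'];r=np.linalg.norm(d);v=np.r_[d/r*np.sin(r),np.cos(r)]
    R=Ro.from_quat(f['q']).as_matrix();T=m['mount'];c=f['pos']+R@T[:3,3];v=R@T[:3,:3]@v
    return c+v*(z-c[2])/v[2]
E
python3 - <<'E'
from h import *
f=np.load('w1.npz');p=f['p'];m=camera_model('wrist')
g=cv2.cvtColor(p,cv2.COLOR_RGB2GRAY)
print(g[232,160:415:2])
for x0,x1,z,name in((159,201,45,'A'),(208,255,45,'B'),(316,362,45,'C'),(369,408,43,'D')):
    roi=g[207:254,x0:x1];t,b=cv2.threshold(roi,0,255,cv2.THRESH_BINARY_INV+cv2.THRESH_OTSU)
    for th in (25,35,45):
        b=(roi<th).astype(np.uint8);n,l,st,c=cv2.connectedComponentsWithStats(b)
        if n<2:continue
        i=1+st[1:,4].argmax();print(name,th,t,st[i]+[x0,207,0,0,0],wcast(f,c[i]+[x0,207],z,m).round(1))
for uv,L in(((157,198),(-59,-162,20)),((412,200),(-59,162,20)),((156,292),(59,-162,46)),((411,294),(59,162,46))):print(L,wcast(f,uv,L[2],m).round(1))
crop=p[190:305,145:425,::-1];cv2.imwrite('pics/w1c.png',cv2.resize(crop,None,fx=2.85,fy=2.85,interpolation=cv2.INTER_CUBIC))
E
```

```text
[105 106  95  42  21  17  21  22  24  18  18  20  19  16  12  40  95 107
 107 106  94  65 153 168  71  34  32  37  37  35  36  36  35  34  36  30
  39  40  34  36  35  40  38  36  31  30  43  85 133 126 104  33  29  59
  78  65  76  88  87  89  86  89  87  87  87  88  87  88  85  86  70  52
  77  78 108 168 129  75  90 111 112 113 111  78  15  26  40  42  39  44
  42  41  41  38  40  43  91 110 111 111 109 115 111  56  82 110 113 114
 113  82  25  23  29  28  33  26  28  27  31  27  25  74 105 110 109 131
 181 180]
A 25 78.0 [166 219  24  19 303] [ 533.4 -173.2   45. ]
A 35 78.0 [166 219  25  25 549] [ 537.7 -173.7   45. ]
A 45 78.0 [165 218  27  26 608] [ 537.8 -173.6   45. ]
B 25 73.0 [209 225  43   6 123] [ 531.9 -114.1   45. ]
B 35 73.0 [209 225  43  17 481] [ 538.3 -114.    45. ]
B 45 73.0 [209 224  44  18 736] [ 538.7 -113.4   45. ]
C 25 74.0 [327 223  24  21  90] [531.8   1.   45. ]
C 35 74.0 [327 223  24  22 172] [533.6   1.4  45. ]
C 45 74.0 [326 223  26  23 522] [538.    5.8  45. ]
D 25 70.0 [378 215  25  37 135] [528.4  60.1  43. ]
D 35 70.0 [377 214  27  39 648] [536.8  65.9  43. ]
D 45 70.0 [377 212  28  41 736] [535.8  66.1  43. ]
(-59, -162, 20) [ 508.1 -205.7   20. ]
(-59, 162, 20) [503.8  98.6  20. ]
(59, -162, 46) [ 623.3 -212.8   46. ]
(59, 162, 46) [620.1 109.2  46. ]
```

View pics/w1c.png

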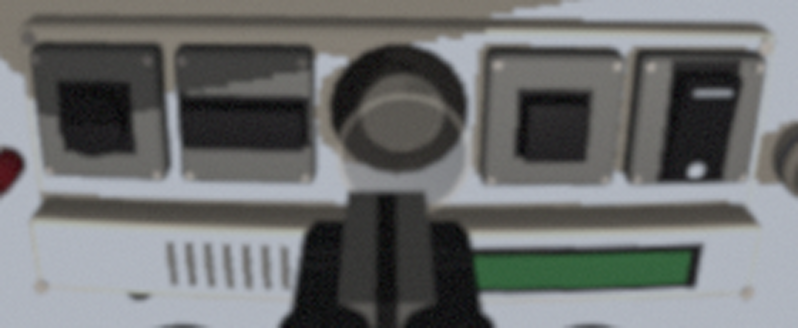

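A is the round key (its lower edge is curved), B the bar, C the square and D the rocker. The wrist and scene views agree: rocker end ≈ (520,69), bar ≈ (540.5,−117), round ≈ (541,−179). First I'll move above the rocker end.

Request:
{"api": "drive_tool", "payload": {
  "plan": [
    [[1,6,22,0,0],[1,6,22,0,0],[1,6,22,0,0],[1,6,22,0,0],[1,6,22,0,0],[1,5,20,0,0],[1,0,0,0,0],[1,0,0,-25,0],[1,0,0,-25,0],[1,0,0,-25,0],[1,0,0,-25,0],[1,0,0,-20,0],[1,0,0,-12,0],[1,0,0,-8,0],[1,0,0,0,0],[1,0,0,0,0]]
  ]
}}

```text
clock: 3.15
position: [516.7, 67.4, 61.6]
ee_rot: [-0.01, 1.0, -0.0, 0.0]
contact_force: [0.6, -0.3, -0.4]
gripper_width: 0.3
grasp_force: 0.0
```

Request:
{"api": "drive_tool", "payload": {
  "plan": [
    [[1,0,0,-5,0],[1,0,0,-4,0],[1,0,0,-3,0],[1,0,0,-2,0],[1,0,0,-2,0],[1,0,0,-2,0],[1,0,0,-1,0],[1,0,0,-1,0],[1,0,0,0,0],[1,0,0,0,0]]
  ]
}}

```text
clock: 3.98
position: [516.6, 68.2, 41.3]
ee_rot: [-0.01, 1.0, -0.0, -0.0]
contact_force: [-0.2, 0.7, -0.3]
gripper_width: -0.2
grasp_force: 0.0
```

```bash
python3 - <<'E'
from h import *
p,d=get_image('wrist');crop=p[60:330,60:500,::-1]
cv2.imwrite('pics/w2.png',cv2.resize(crop,None,fx=1.8,fy=1.8,interpolation=cv2.INTER_CUBIC))
E
```

```text
(no output)
```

View pics/w2.png

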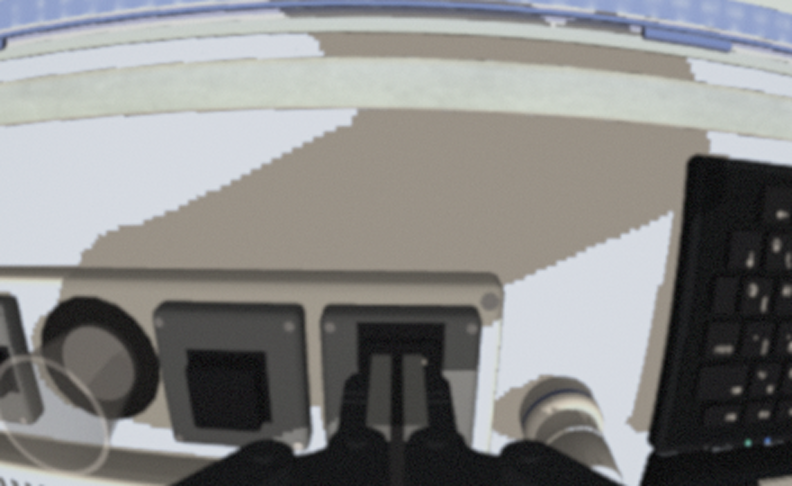

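The fingertips are over the rocker's near end, around (400,355), and centred across it. I'll press until a hard stop shows in the force.

Request:
{"api": "drive_tool", "payload": {
  "plan": [
    [[1,0,0,-1,0],[1,0,0,-1,0],[1,0,0,0,0],[1,0,0,0,0]]
  ]
}}

```text
clock: 4.37
position: [516.5, 68.2, 39.2]
ee_rot: [-0.01, 1.0, -0.0, -0.0]
contact_force: [0.1, 1.0, 0.4]
gripper_width: -0.0
grasp_force: 0.0
```

Request:
{"api": "drive_tool", "payload": {
  "plan": [
    [[1,0,0,-1,0],[1,0,0,0,0],[1,0,0,0,0]]
  ]
}}

```text
clock: 4.62
position: [516.5, 68.2, 38.3]
ee_rot: [-0.01, 1.0, -0.0, -0.0]
contact_force: [0.3, 0.0, -0.7]
gripper_width: -0.1
grasp_force: 0.0
```

Request:
{"api": "drive_tool", "payload": {
  "plan": [
    [[1,0,0,-1,0],[1,0,0,-1,0],[1,0,0,0,0],[1,0,0,0,0]]
  ]
}}

```text
clock: 4.95
position: [516.5, 68.2, 36.2]
ee_rot: [-0.01, 1.0, -0.0, -0.0]
contact_force: [0.3, -0.0, 0.1]
gripper_width: -0.3
grasp_force: 0.0
```

```bash
python3 - <<'E'
from h import *
ps=[]
for n,(x,y,w,h) in (('side',(215,185,90,60)),('scene',(185,215,90,60))):
    p,d=get_image(n);ps+=[cv2.resize(q[y:y+h,x:x+w,::-1],None,fx=4.4,fy=4.4,interpolation=cv2.INTER_CUBIC) for q in (np.load(n+'0.npz')['p'],p)]
cv2.imwrite('pics/r.png',np.vstack([np.hstack(ps[:2]),np.hstack(ps[2:])]))
print(read_state()['contact_force'])
E
```

```text
[ 0.79530216  0.40886195 -0.61700992]
```

View pics/r.png

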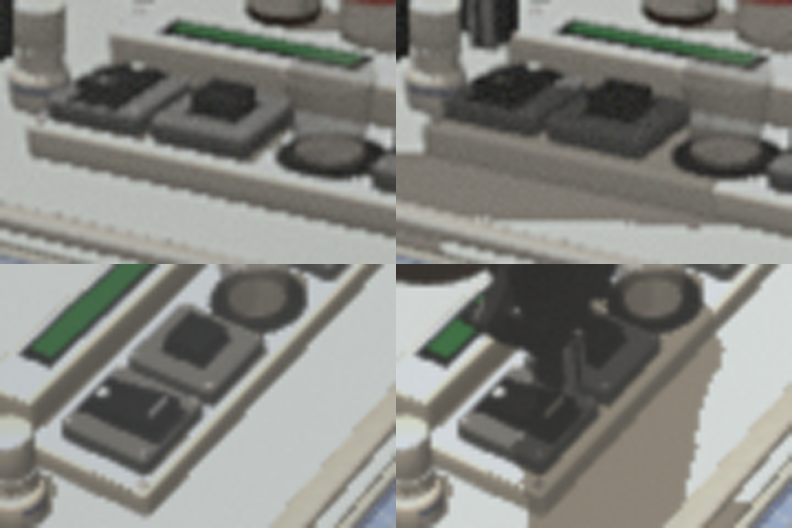

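In both views the fingertips still seem to float above the rocker (scene tip at about (226,245), side tip at about (236,195)), while the reported z is 36. I'll check by triangulating and against the depth images.

```bash
python3 - <<'E'
from h import *
s=read_state();print(s['position'],s['joints'])
M={n:camera_model(n) for n in('scene','side')}
for n in M:print(n,proj(M[n],[[516.5,68.2,36.2],[516.5,68.2,60],[516.5,68.2,80]]).round(1))
U={'scene':(225.7,244.8),'side':(236.4,195.2)}
c,v=[],[]
for n in M:
    a,b=cast(M[n],U[n],0),cast(M[n],U[n],100);c.append(a);v.append((b-a)/np.linalg.norm(b-a))
A=sum(np.eye(3)-np.outer(x,x) for x in v);B=sum((np.eye(3)-np.outer(x,x))@y for x,y in zip(v,c));X=np.linalg.solve(A,B);print(X,[np.linalg.norm(np.cross(X-y,x)) for x,y in zip(v,c)])
# depth points of changed pixels
for n in M:
    p,d=get_image(n);d0=np.load(n+'0.npz')['d'];m=M[n]
    ok=(d>0)&(d0>0)&(d<d0-15);vv,uu=np.nonzero(ok);z=d[ok]
    P=np.c_[(uu-m['cx'])/m['fx']*z,(vv-m['cy'])/m['fy']*z,z];W=(P-m['t'])@m['R']
    k=(abs(W[:,0]-516)<60)&(abs(W[:,1]-68)<50)&(W[:,2]<130);Q=W[k];i=Q[:,2].argsort()[:12];print(n,k.sum(),Q[i].round(0).tolist())
# wrist depth: height of known flats
f=np.load('w1.npz');d=f['d'];m=camera_model('wrist')
R=Ro.from_quat(f['q']).as_matrix()@m['mount'][:3,:3];c=f['pos']+Ro.from_quat(f['q']).as_matrix()@m['mount'][:3,3]
for u,v_ in((200,150),(300,240),(120,200),(178,230),(231,235),(339,235),(380,284)):
    r=np.array([u-m['cx'],v_-m['cy']])/m['fx'];a=np.linalg.norm(r);ray=np.r_[r/a*np.tan(a),1]*d[v_,u];print((u,v_),(c+R@ray).round(1))
E
```

```text
[516.52655213  68.22563505  36.27582868] [ 4.43063823e-01  3.96906818e-01 -4.55684574e-01  8.74969089e-06
 -7.18298981e-01 -1.99394149e+00]
scene [[223.4 251.1]
 [222.8 243.9]
 [222.3 237.7]]
side [[235.7 207.6]
 [235.3 197.8]
 [235.  189.4]]
[511.38878944  65.71825177  64.25288914] [np.float64(4.964318112748923), np.float64(4.964318112748973)]
scene 240 [[511.0, 75.0, 68.0], [508.0, 63.0, 69.0], [507.0, 68.0, 71.0], [510.0, 75.0, 72.0], [506.0, 77.0, 72.0], [508.0, 62.0, 72.0], [508.0, 75.0, 73.0], [507.0, 67.0, 73.0], [525.0, 78.0, 73.0], [511.0, 74.0, 74.0], [507.0, 72.0, 74.0], [505.0, 75.0, 74.0]]
side 486 [[516.0, 60.0, 68.0], [521.0, 61.0, 69.0], [509.0, 72.0, 69.0], [514.0, 62.0, 69.0], [508.0, 69.0, 69.0], [511.0, 76.0, 70.0], [518.0, 62.0, 70.0], [525.0, 61.0, 70.0], [508.0, 66.0, 70.0], [509.0, 62.0, 70.0], [509.0, 72.0, 71.0], [514.0, 62.0, 71.0]]
(200, 150) [ 454.6 -155.    -1.1]
(300, 240) [550.9 -35.9  33.6]
(120, 200) [ 5.177e+02 -2.681e+02 -2.000e-01]
(178, 230) [ 538.4 -174.3   43.4]
(231, 235) [ 542.  -113.    44.3]
(339, 235) [539.8   6.6  43.6]
(380, 284) [602.7  63.5  46.8]
```

The wrist camera (depth 43–45 on the keys) agrees with the reported pose. But the visible shut tips lie about 25–30 mm above the nominal TCP in all three cameras, so contact will come lower than expected. I'll keep descending carefully, guided by force.

Request:
{"api": "drive_tool", "payload": {
  "plan": [
    [[1,0,0,-3,0],[1,0,0,-3,0],[1,0,0,-2,0],[1,0,0,0,0],[1,0,0,0,0]]
  ]
}}

```text
clock: 5.57
position: [516.4, 68.2, 28.0]
ee_rot: [-0.01, 1.0, -0.0, -0.0]
contact_force: [-0.3, -0.9, -0.1]
gripper_width: -0.3
grasp_force: 0.0
```

Request:
{"api": "drive_tool", "payload": {
  "plan": [
    [[1,0,0,-2,0],[1,0,0,-2,0],[1,0,0,-1,0],[1,0,0,0,0],[1,0,0,0,0]]
  ]
}}

```text
clock: 5.98
position: [516.5, 68.2, 23.2]
ee_rot: [-0.01, 1.0, -0.0, -0.0]
contact_force: [0.3, 0.7, 0.5]
gripper_width: 0.2
grasp_force: 0.0
```

```bash
python3 - <<'E'
from h import *
ps=[]
for n,(x,y,w,h) in (('side',(215,165,90,80)),('scene',(185,195,90,80))):
    p,d=get_image(n);ps.append(cv2.resize(p[y:y+h,x:x+w,::-1],None,fx=4.4,fy=4.4,interpolation=cv2.INTER_CUBIC))
cv2.imwrite('pics/r2.png',cv2.convertScaleAbs(np.hstack(ps),alpha=1.8))
E
```

```text
(no output)
```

View pics/r2.png

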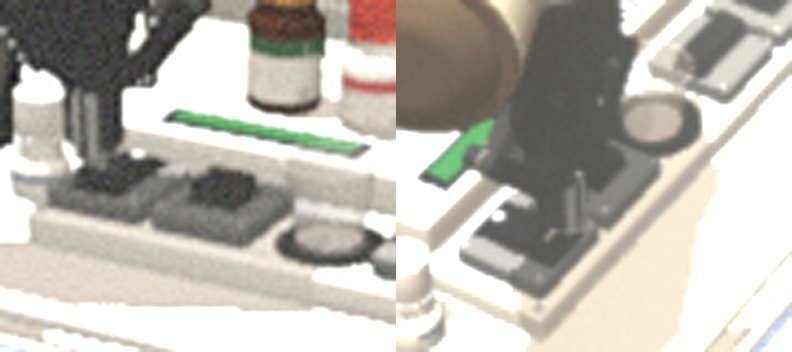

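The brightened views show the tips just above the rocker's near end (side (88,155), scene (572,228)). I'll go down in small steps.

Request:
{"api": "drive_tool", "payload": {
  "plan": [
    [[1,0,0,-1,0],[1,0,0,-1,0],[1,0,0,-1,0],[1,0,0,0,0]]
  ]
}}

```text
clock: 6.42
position: [516.4, 68.2, 20.1]
ee_rot: [-0.01, 1.0, -0.0, -0.0]
contact_force: [-0.4, 0.4, 0.1]
gripper_width: 0.0
grasp_force: 0.0
```

Request:
{"api": "drive_tool", "payload": {
  "plan": [
    [[1,0,0,-1,0],[1,0,0,-1,0],[1,0,0,0,0]]
  ]
}}

```text
clock: 6.67
position: [516.4, 68.2, 18.1]
ee_rot: [-0.01, 1.0, -0.0, -0.0]
contact_force: [-0.4, 0.1, -0.5]
gripper_width: 0.2
grasp_force: 0.0
```

Request:
{"api": "drive_tool", "payload": {
  "plan": [
    [[1,0,0,-1,0],[1,0,0,-1,0],[1,0,0,0,0]]
  ]
}}

```text
clock: 6.92
position: [516.5, 68.3, 16.2]
ee_rot: [-0.01, 1.0, -0.0, -0.0]
contact_force: [-0.5, -0.6, -0.4]
gripper_width: -0.4
grasp_force: 0.1
```

Request:
{"api": "drive_tool", "payload": {
  "plan": [
    [[1,0,0,-1,0],[1,0,0,-1,0],[1,0,0,0,0]]
  ]
}}

```text
clock: 7.17
position: [516.2, 68.2, 14.2]
ee_rot: [-0.01, 1.0, -0.0, -0.0]
contact_force: [-1.0, 0.2, 1.1]
gripper_width: -0.1
grasp_force: 0.4
```

Request:
{"api": "drive_tool", "payload": {
  "plan": [
    [[1,0,0,-1,0],[1,0,0,-1,0],[1,0,0,0,0]]
  ]
}}

```text
clock: 7.42
position: [516.5, 68.2, 12.1]
ee_rot: [-0.01, 1.0, -0.0, -0.0]
contact_force: [0.2, 0.4, 0.4]
gripper_width: 0.2
grasp_force: 0.0
```

Request:
{"api": "drive_tool", "payload": {
  "plan": [
    [[1,0,0,-1,0],[1,0,0,-1,0],[1,0,0,0,0]]
  ]
}}

```text
clock: 7.67
position: [516.2, 68.2, 10.1]
ee_rot: [-0.01, 1.0, -0.0, -0.0]
contact_force: [-2.2, -0.7, 1.6]
gripper_width: -0.0
grasp_force: 0.8
```

Request:
{"api": "drive_tool", "payload": {
  "plan": [
    [[1,0,0,-1,0],[1,0,0,0,0],[1,0,0,0,0]]
  ]
}}

```text
clock: 7.92
position: [516.5, 68.2, 9.2]
ee_rot: [-0.01, 1.0, -0.0, -0.0]
contact_force: [-1.7, 0.2, 1.3]
gripper_width: -0.2
grasp_force: 0.6
```

Request:
{"api": "drive_tool", "payload": {
  "plan": [
    [[1,0,0,-1,0],[1,0,0,0,0],[1,0,0,0,0]]
  ]
}}

```text
clock: 8.17
position: [516.6, 68.2, 8.8]
ee_rot: [-0.01, 1.0, -0.0, 0.0]
contact_force: [-3.6, 0.3, 5.4]
gripper_width: -0.1
grasp_force: 3.0
```

Request:
{"api": "drive_tool", "payload": {
  "plan": [
    [[1,0,0,-1,0],[1,0,0,0,0],[1,0,0,0,0]]
  ]
}}

```text
clock: 8.42
position: [516.6, 68.2, 8.6]
ee_rot: [-0.01, 1.0, -0.0, 0.0]
contact_force: [-4.3, -0.1, 11.0]
gripper_width: -0.1
grasp_force: 5.9
```

```bash
python3 - <<'E'
from h import *
# rocker region depth-derived heights, before/after (both cameras): plane slope of points on the rocker
x0,y0=539.5,69
for n in('scene','side'):
    m=camera_model(n);now=get_image(n)[1]
    for lab,d in(('before',np.load(n+'0.npz')['d']),('now',now)):
        v,u=np.nonzero(d>0);z=d[v,u];W=(np.c_[(u-m['cx'])/m['fx']*z,(v-m['cy'])/m['fy']*z,z]-m['t'])@m['R']
        o=[]
        for a in range(-25,25,10):
            k=(W[:,0]-x0>a)&(W[:,0]-x0<=a+10)&(abs(W[:,1]-y0)<10)&(W[:,2]<110);o.append((int(k.sum()),round(float(np.median(W[k,2])),1) if k.any() else None))
        print(n,lab,o)
E
```

```text
scene before [(43, 42.6), (19, 45.8), (23, 43.6), (21, 41.5), (22, 40.5)]
scene now [(17, 41.1), (9, 41.5), (16, 43.2), (22, 46.1), (16, 46.4)]
side before [(63, 35.5), (18, 41.0), (13, 43.8), (8, 41.8), (8, 39.6)]
side now [(34, 34.7), (10, 41.9), (6, 42.9), (11, 45.0), (18, 46.2)]
```

Depth now shows the rocker tilted the other way (46 mm at the far end, 41 mm near), and the force shows a hard stop, so it is on. The tips sit about 31 mm above the nominal TCP. Next is the round key.

Request:
{"api": "drive_tool", "payload": {
  "plan": [
    [[1,0,0,15,0],[1,0,0,25,0],[1,0,0,25,0],[1,0,0,0,0],[1,3,-31,0,0],[1,3,-31,0,0],[1,3,-31,0,0],[1,3,-31,0,0],[1,3,-31,0,0],[1,3,-31,0,0],[1,3,-31,0,0],[1,3,-30,0,0],[1,0,0,0,0],[1,0,0,-20,0],[1,0,0,-15,0],[1,0,0,-10,0],[1,0,0,0,0],[1,0,0,0,0]]
  ]
}}

```text
clock: 10.02
position: [540.6, -178.5, 26.9]
ee_rot: [-0.01, 1.0, -0.0, -0.0]
contact_force: [0.1, 0.1, -0.9]
gripper_width: -0.3
grasp_force: 0.0
```

```bash
python3 - <<'E'
from h import *
s=read_state();print(s['position'])
p,d=get_image('wrist');f=dict(pos=s['position'],q=s['ee_rot']);m=camera_model('wrist');np.savez('w3.npz',p=p,d=d,**f)
# gray-unit left/right rims at row near unit near edge
v,u=np.nonzero((d>0));r=np.c_[u-m['cx'],v-m['cy']]/m['fx'];a=np.linalg.norm(r,axis=1)+1e-9
P=np.c_[r/a[:,None]*np.tan(a)[:,None],np.ones(len(a))]*d[v,u][:,None]
T=m['mount'];W=f['pos']+(P@T[:3,:3].T+T[:3,3])@Ro.from_quat(f['q']).as_matrix().T
g=cv2.cvtColor(p,cv2.COLOR_RGB2GRAY)[v,u]
k=(W[:,2]>30)&(W[:,2]<39)&(W[:,0]>505)&(W[:,0]<526)
y=W[k,1]
for lo,hi in((-212,-149),(-147,-86)):
    q=y[(y>lo)&(y<hi)];print('unit y',np.percentile(q,[1,99]).round(1) if len(q) else None,len(q))
k=(abs(W[:,2]-45)<4)&(W[:,0]>520)&(W[:,0]<560)&(W[:,1]<-150)&(W[:,1]>-210);print('round',k.sum(),np.percentile(W[k],[1,50,99],axis=0).round(1) if k.any() else'')
k=(abs(W[:,2]-45)<4)&(W[:,0]>520)&(W[:,0]<560)&(W[:,1]<-85)&(W[:,1]>-150);print('bar',k.sum(),np.percentile(W[k],[1,50,99],axis=0).round(1) if k.any() else'')
E
```

```text
[ 540.61768406 -178.50969301   26.88535331]
unit y [-205.1 -151.3] 2077
unit y [-143.5  -90.1] 1873
round 777 [[ 530.  -190.7   41.3]
 [ 536.  -177.9   43.7]
 [ 543.9 -165.1   45.2]]
bar 2354 [[ 533.8 -140.7   41.3]
 [ 541.6 -117.9   43.8]
 [ 551.4  -92.    45.3]]
```

The wrist depth confirms round ≈ (542,−178) and bar ≈ (542,−117). Pressing the round key.

Request:
{"api": "drive_tool", "payload": {
  "plan": [
    [[1,1,0,-6,0],[1,0,0,-4,0],[1,0,0,-2,0],[1,0,0,-2,0],[1,0,0,-2,0],[1,0,0,0,0],[1,0,0,0,0]]
  ]
}}

```text
clock: 10.65
position: [541.6, -178.8, 11.2]
ee_rot: [-0.01, 1.0, -0.0, 0.0]
contact_force: [-0.2, -0.4, 0.2]
gripper_width: -0.0
grasp_force: 0.0
```

Request:
{"api": "drive_tool", "payload": {
  "plan": [
    [[1,0,0,-1,0],[1,0,0,-1,0],[1,0,0,0,0],[1,0,0,0,0]]
  ]
}}

```text
clock: 10.98
position: [541.6, -178.8, 9.3]
ee_rot: [-0.01, 1.0, -0.0, 0.0]
contact_force: [-0.1, 1.3, 0.8]
gripper_width: 0.3
grasp_force: 0.7
```

Request:
{"api": "drive_tool", "payload": {
  "plan": [
    [[1,0,0,-1,0],[1,0,0,-1,0],[1,0,0,0,0],[1,0,0,0,0]]
  ]
}}

```text
clock: 11.32
position: [541.7, -178.9, 9.0]
ee_rot: [-0.01, 1.0, -0.0, 0.0]
contact_force: [-3.3, 1.4, 11.0]
gripper_width: -0.1
grasp_force: 5.5
```

Request:
{"api": "drive_tool", "payload": {
  "plan": [
    [[1,0,0,15,0],[1,0,0,20,0],[1,0,0,15,0],[1,0,0,0,0],[1,0,0,0,0]]
  ]
}}

```text
clock: 11.73
position: [541.9, -178.7, 57.7]
ee_rot: [-0.01, 1.0, 0.0, 0.001]
contact_force: [-0.5, -0.6, -0.2]
gripper_width: -0.0
grasp_force: 0.0
```

```bash
python3 - <<'E'
from h import *
m=camera_model('wrist');T=m['mount']
def W_(f):
    d=f['d'];v,u=np.nonzero((d>0));r=np.c_[u-m['cx'],v-m['cy']]/m['fx'];a=np.linalg.norm(r,axis=1)+1e-9
    P=np.c_[r/a[:,None]*np.tan(a)[:,None],np.ones(len(a))]*d[v,u][:,None]
    return f['pos']+(P@T[:3,:3].T+T[:3,3])@Ro.from_quat(f['q']).as_matrix().T
s=read_state();p,d=get_image('wrist');now=dict(d=d,pos=s['position'],q=s['ee_rot'])
for n,f in(('start',np.load('w1.npz')),('pre',np.load('w3.npz')),('now',now)):
    W=W_(f)
    for nm,(x,y) in(('round',(542,-178)),('bar',(542,-117)),('square',(541,7))):
        k=(abs(W[:,0]-x+3)<6)&(abs(W[:,1]-y)<9)&(W[:,2]<60);print(n,nm,k.sum(),round(float(np.median(W[k,2])),1) if k.any() else '')
m2=camera_model('scene');d=get_image('scene')[1]
v,u=np.nonzero(d>0);z=d[v,u];W=(np.c_[(u-m2['cx'])/m2['fx']*z,(v-m2['cy'])/m2['fy']*z,z]-m2['t'])@m2['R']
print('rocker',[round(float(np.median(W[(abs(W[:,0]-541-a)<6)&(abs(W[:,1]-69)<9)&(W[:,2]<60),2])),1) for a in(-18,0,18)],s['position'])
E
```

```text
start round 150 43.8
start bar 213 43.5
start square 154 44.0
pre round 382 43.9
pre bar 787 43.4
pre square 242 44.1
now round 507 37.9
now bar 608 43.6
now square 221 44.1
rocker [40.1, 43.4, 45.8] [ 541.87572529 -178.72714807   57.69127802]
```

The round key is latched (43.9 → 37.9 mm) and the rocker is still on. Now the bar key.

Request:
{"api": "drive_tool", "payload": {
  "plan": [
    [[1,0,20,0,0],[1,0,21,0,0],[1,0,21,0,0],[1,0,0,0,0],[1,0,0,-18,0],[1,0,0,-14,0],[1,0,0,-8,0],[1,0,0,-4,0],[1,0,0,-2,0],[1,0,0,-2,0],[1,0,0,0,0],[1,0,0,0,0]]
  ]
}}

```text
clock: 12.83
position: [541.4, -117.1, 9.8]
ee_rot: [-0.01, 1.0, -0.0, -0.0]
contact_force: [-2.8, 0.3, 3.9]
gripper_width: -0.1
grasp_force: 1.9
```

Request:
{"api": "drive_tool", "payload": {
  "plan": [
    [[1,0,0,-1,0],[1,0,0,-1,0],[1,0,0,0,0],[1,0,0,0,0]]
  ]
}}

```text
clock: 13.17
position: [541.7, -117.1, 9.0]
ee_rot: [-0.01, 1.0, -0.0, 0.0]
contact_force: [-5.2, -1.0, 10.6]
gripper_width: 0.1
grasp_force: 5.6
```

Request:
{"api": "drive_tool", "payload": {
  "plan": [
    [[1,0,0,0,0],[1,0,0,0,0],[1,0,0,0,0],[1,0,0,0,0],[1,0,0,0,0],[1,0,0,0,0]]
  ]
}}

```text
clock: 13.67
position: [541.7, -117.1, 9.0]
ee_rot: [-0.01, 1.0, -0.0, 0.0]
contact_force: [-3.8, 0.1, 11.1]
gripper_width: 0.4
grasp_force: 5.6
```

```bash
python3 - <<'E'
from h import *
s=read_state();print(s['position'],s['contact_force'])
m=camera_model('wrist');T=m['mount'];d=get_image('wrist')[1]
v,u=np.nonzero((d>0));r=np.c_[u-m['cx'],v-m['cy']]/m['fx'];a=np.linalg.norm(r,axis=1)+1e-9
P=np.c_[r/a[:,None]*np.tan(a)[:,None],np.ones(len(a))]*d[v,u][:,None]
W=s['position']+(P@T[:3,:3].T+T[:3,3])@Ro.from_quat(s['ee_rot']).as_matrix().T
for nm,y in(('round',-178),('barL',-137),('barR',-98),('square',7)):
    k=(abs(W[:,0]-539)<5)&(abs(W[:,1]-y)<(4 if 'bar' in nm else 9))&(W[:,2]<55);print(nm,k.sum(),np.round(np.median(W[k,2]),1) if k.any() else'')
E
```

```text
[ 541.65754705 -117.07220657    8.99338043] [-3.82124803  0.13044585 11.05916322]
round 524 37.8
barL 298 37.4
barR 289 37.7
square 338 44.1
```

The bar is fully down at both ends, the round key is down and the square key is up.

```bash
python3 -c "
from bench import *
print(job_done())"
```

```text
the job is handed in; nothing more can be done
None
```

The job is handed in at about 13.7 s with the bar key still held fully down at about 11 N; the rocker measured on and the round key latched, in that order, the square key measured up, and I did not separately re-check the loose things' positions.

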